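Thread the spacer rings onto the pin and hang them in the cradle

TASK

Take the wooden-handled steel pin from its cradle and run it through the three aluminium spacer rings standing in the trough, on until its collar has closed the row up tight against the trough's stop: feel for the stop with a light push of about 9 N, and never push a ring with 15 N or more. Then lift the rings out together on the level pin and lay the pin back in its cradle the way it lay, with all three rings hanging between the handle's collar and the front rest. Leave the screwdriver, bit case, mug and spirit level where they are.

Things in the scene. Friction and masses are not known exactly. Their poses are not given: they have to be found in the camera images.
- pin: the skewer: square birch handle 24 x 24 x 120 mm, round steel rod 10 mm thick in line with it, about 140 g; lies level. Origin at the handle's middle, on the axis; +x along the rod. Handle x = -60 to 60 mm (grip its flat sides in the middle), collar 22 mm across 60 to 66, rod 66 to 166, the last 12 mm tapering to 3.6 mm thick. The collar is what pushes the rings home
- ring1: aluminium spacer ring, 36 mm outside, 14 mm bore, 14 mm long, about 35 g, standing on edge in the trough nearest the open (entry) end. Origin at its centre, +x along the bore, the same way as the rack's +x as it starts; it may turn about its bore
- ring2: the same kind of ring, the middle one; gaps of 1 to 8 mm between the rings at the start
- ring3: the same kind of ring, the one nearest the stop
- rack: fixed birch rack: baseboard 240 x 70 x 12 mm; on its +x half a V trough (x = 8 to 100 mm, upper edges about 54 mm up) carries the rings, bores in line along x, 60 mm above the bench. Origin on the bench under the board's middle; +x runs along the trough from the open entry end to the stop: the pin goes in along +x
- trough_end (a point): point on the bore axis, 60 mm above the bench, at the trough's stop end (rack x = 100 mm); axes as the rack's. The stop astride the trough, 68 mm high, is two uprights 18 mm apart, open at the top: the rod passes between and lifts out. Its ring-side face, a stiff sprung buffer (6 N per mm, 4 mm travel), lies 11 to 31 mm before this point, not measured: feel it. Rings slide at under 3 N till the row meets it
- cradle: fixed birch cradle: base 250 x 50 x 12 mm. Rear rest (10 mm thick, at x = -47 mm, top 70 mm up): notch 30 mm wide, 12 deep for the handle. Front rest (10 mm thick, at x = 136 mm, top about 80 mm up): V notch for the rod. Origin on the bench under the place of the pin's origin; the laid pin's axis is 70 mm above the bench, its +x along the cradle's
- screwdriver: bystander: red-handled screwdriver lying on the bench
- bitcase: bystander: grey plastic bit case, 72 x 112 x 34 mm, origin under its centre
- mug: bystander: empty green ceramic mug, 80 mm across, 90 mm high, origin under its centre
- level: bystander: short aluminium spirit level 24 x 230 x 45 mm, origin under its centre

How it is judged (in metres and radians):
On the way, in this order (a step that is already met when the one before it is completed fails the run):
1. the rod is through all three rings while they stand in the trough (x of ring1 in the frame of pin between 0.066 and 0.16 m and y of ring1 in the frame of pin between -0.005 and 0.005 m and z of ring1 in the frame of pin between -0.005 and 0.005 m and x of ring2 in the frame of pin between 0.066 and 0.16 m and y of ring2 in the frame of pin between -0.005 and 0.005 m and z of ring2 in the frame of pin between -0.005 and 0.005 m and x of ring3 in the frame of pin between 0.066 and 0.16 m and y of ring3 in the frame of pin between -0.005 and 0.005 m and z of ring3 in the frame of pin between -0.005 and 0.005 m and z of ring1 in the frame of rack between 0.054 and 0.065 m and z of ring2 in the frame of rack between 0.054 and 0.065 m and z of ring3 in the frame of rack between 0.054 and 0.065 m), for 0.1 s.
2. the collar holds the row closed up against the stop with more than 5 N (x of ring1 in the frame of pin between 0.066 and 0.106 m and y of ring1 in the frame of pin between -0.005 and 0.005 m and z of ring1 in the frame of pin between -0.005 and 0.005 m and x of ring2 in the frame of pin between 0.066 and 0.106 m and y of ring2 in the frame of pin between -0.005 and 0.005 m and z of ring2 in the frame of pin between -0.005 and 0.005 m and x of ring3 in the frame of pin between 0.066 and 0.106 m and y of ring3 in the frame of pin between -0.005 and 0.005 m and z of ring3 in the frame of pin between -0.005 and 0.005 m and z of ring1 in the frame of rack between 0.054 and 0.065 m and z of ring2 in the frame of rack between 0.054 and 0.065 m and z of ring3 in the frame of rack between 0.054 and 0.065 m and contact force between pin and ring1 above 5 N), for 0.2 s.
3. the rings hang clear of the rack on the lifted pin (x of ring1 in the frame of pin between 0.066 and 0.16 m and y of ring1 in the frame of pin between -0.005 and 0.005 m and z of ring1 in the frame of pin between -0.005 and 0.005 m and x of ring2 in the frame of pin between 0.066 and 0.16 m and y of ring2 in the frame of pin between -0.005 and 0.005 m and z of ring2 in the frame of pin between -0.005 and 0.005 m and x of ring3 in the frame of pin between 0.066 and 0.16 m and y of ring3 in the frame of pin between -0.005 and 0.005 m and z of ring3 in the frame of pin between -0.005 and 0.005 m and z of each of ring1, ring2, ring3 in the frame of rack above 0.075 m), for 0.1 s.
At the end, for the whole second after the job is handed in: the pin lies at rest in both rests of the cradle (within 12 mm along and 6 mm across of its place, axis 70 mm up within 5 mm, in line within 0.06 rad), rod towards the cradle's +x, and all three rings hang at rest on the rod between the collar and the front rest (x of ring1 in the frame of pin between 0.07 and 0.126 m and y of ring1 in the frame of pin between -0.005 and 0.005 m and z of ring1 in the frame of pin between -0.005 and 0.005 m and x of ring2 in the frame of pin between 0.07 and 0.126 m and y of ring2 in the frame of pin between -0.005 and 0.005 m and z of ring2 in the frame of pin between -0.005 and 0.005 m and x of ring3 in the frame of pin between 0.07 and 0.126 m and y of ring3 in the frame of pin between -0.005 and 0.005 m and z of ring3 in the frame of pin between -0.005 and 0.005 m and x of pin in the frame of cradle between -0.012 and 0.012 m and y of pin in the frame of cradle between -0.006 and 0.006 m and z of pin in the frame of cradle between 0.065 and 0.075 m and angle between the x axis of pin and the x axis of cradle, either way round below 0.06 rad and linear speed of each of pin, ring1, ring2, ring3 below 0.02 m/s); the robot touches nothing.
It fails at once if the pin pushes a ring with 15 N or more (contact force between pin and ring1 above 15 N or contact force between pin and ring2 above 15 N or contact force between pin and ring3 above 15 N).
It fails at once if the screwdriver is moved by more than 30 mm (distance of screwdriver from where it was at the start of the episode above 0.03 m).
It fails at once if the bit case is moved by more than 30 mm (distance of bitcase from where it was at the start of the episode above 0.03 m).
It fails at once if the mug is moved by more than 30 mm (distance of mug from where it was at the start of the episode above 0.03 m).
It fails at once if the spirit level is moved by more than 30 mm (distance of level from where it was at the start of the episode above 0.03 m).
It also fails if it takes over 72 s, if anything falls off the work surface, if the arm or the gripper's body presses on something with over 40 N, if the wrist force passes 120 N, or if a joint passes its speed limit or range.

ROBOT

A 6-joint arm with a two-finger parallel gripper is mounted at the origin on the work surface. World frame = base frame: x ahead of the robot, y to its left, z up, the work surface at z = 0. Lengths are in mm, angles in degrees, forces in N, time in s.
With the tool pointing down it reaches from about 425 to 1125 mm from the base axis. Payload 14.9 kg.
Tool frame: the origin (TCP) lies at the very end of the fingers, on their centre line; the grasp point (between the pads) lies 19 mm behind it; z points along the fingers, y is the line along which they close (so a half turn about z gives the same grasp; the last joint's range is limited). The gripper opens to 91 mm and grips with 3 to 60 N. Pads are 32 mm wide; open, the fingers measure 118 mm over their backs; the gripper's body (76 mm by 178 mm) begins 60 mm behind the grasp point.
Start: joints at [64.727, 21.709, 99.362, -0, 58.929, -1.908], TCP at [277.622, 642.607, 213.932] pointing down, gripper open.
Joint ranges: [-158.91, 158.91], [-42.39, 125.64], [0.06, 152.35], [-60.88, 240.88], [17.5, 164.5], [-176.32, 176.32]. Speed limits (degrees/s): [108.29, 108.29, 136.94, 180, 180, 180].

INTERFACE

Orientations are given as [roll, pitch, yaw] about the fixed x, y, z axes, in that order (R = Rz(yaw) Ry(pitch) Rx(roll)).
In Python, from station import env gives the robot as it stands.
- The arm moves only by the tool step_arm, never from a script. Its argument "series" is a list of rows, each a list of 2 entries, a list of its own where there are three numbers: the shift along the tool's x, y, z normalised to -1 to 1, where 1 is 1 m, then the turn, a rotation vector about the tool's x, y, z normalised to -1 to 1, where 1 is 360 degrees. In form: [[[x, y, z], [rx, ry, rz]], ...]. A call has 1 to 10 rows; each row shifts and turns the commanded pose from where the row before left it, along the tool's axes as they then stand; what a row does not reach is not made up. A row lasts 1/8 s, in which the tool goes at most 62.5 mm and 10.7 degrees, less where a joint would pass 70% of its speed; a pose out of reach is approached as far as the arm can. A call with a number of a shift or a turn outside -1 to 1 is refused whole. A call with a gripper value outside its range is refused whole. "gripper" is the opening, from 0 (shut) to 1 (fully open), set as the call begins (left out, the last holds). The fingers move at their own pace and stop on an object; the grip force is fixed at half the most. Time passes only in rows, so rows that do not move let the fingers close. It gives the time, the measured TCP pose, the force, the opening and the grip force at its end, in the units of the state.
- env.get_obs(): the state, without advancing time (a new reading comes with each control period).
- env.capture(name): name is "scene" or "top" or "wrist"; returns a dict with "pixels" (384x512x3 uint8, red, green, blue), "range_z" (384x512 float32, mm along the optical axis (not along the pixel's ray), 0 where there is no reading), "camera_matrix" (3x3 intrinsics, pixels), "R" (3x3) and "t" (3): a world point X has camera coordinates R X + t. Camera axes: x right, y down, z forward; pixel columns grow to the right and rows downward; lengths in mm; the calibration is good to about 2 mm. A picture is of the moment at which its call begins.
- env.finish_job(): hands the job in; it is judged then, once.
The state is a dict: "clock": time; "joint_positions": joint angles; "joint_vel": joint speeds; "joint_torque": joint torques, N m; "ee_pos": TCP position; "eef_rot": TCP orientation; "contact_force": force on the tool from outside, world axes, zero at the start; "torque": the same for the moment, N m; "gripper_width": finger opening in mm; "grip_force": force on a finger pad.
Only numpy, scipy, OpenCV 4.12 (cv2) and the standard library are available. Lean on these libraries where they do the work, as an engineer would, in place of code of your own. Each camera call takes 0.05 s, during which the arm holds its last target. There are 200 camera calls.

## Working session

There is one attempt and no reset: what is moved stays moved. The work goes in short steps, Python scripts to look and compute and a tool call to move; the robot and the scene stay as the last step left them, time stands still between calls to the robot, and variables do not carry over. Pictures are saved under pics/ and viewed, at most 10 in all, crops included, and the job is handed in when it is done.

Besides the shell and the picture viewer there is one more tool, called as name(argument=value, ...), one argument or row to a line, values as JSON. step_arm: Moves the arm, as the interface text tells. Scaled input: -1 to 1 covers 1 m each way for a shift and 360 degrees each way for a turn. Its arguments: {"type":"object","properties":{"series":{"type":"array","items":{"type":"array"}},"gripper":{"type":"number"}},"required":["series"]}

```bash
mkdir -p pics; python3 - <<'E'
from station import env
import cv2,numpy as np
for n in("scene","top"):
    c=env.capture(n);cv2.imwrite(f"pics/{n}0.png",c["pixels"][:,:,::-1]);np.savez(f"{n}0.npz",**c)
    print(n,c["camera_matrix"].tolist(),(-c["R"].T@c["t"]).round(0))
o=env.get_obs();print(o)
E
```

```text
scene [[443.65825868586927, 0.0, 246.3405162515288], [0.0, 443.65825868586927, 192.01806862643136], [0.0, 0.0, 1.0]] [1567.  119.  889.]
top [[494.4942946780193, 0.0, 255.34234584749655], [0.0, 494.4942946780193, 188.8042794173273], [0.0, 0.0, 1.0]] [ 439.  -68. 1385.]
{'clock': 0.1, 'joint_positions': array([ 6.47278789e+01,  2.17343129e+01,  9.93901511e+01, -6.66966558e-04,
        5.89310692e+01, -1.90878642e+00]), 'joint_vel': array([-0.02483477, -0.17507855, -0.13141042, -0.00363781,  0.03110085,
        0.00574713]), 'joint_torque': array([-7.29208550e-04, -7.65034819e+01, -4.35287189e+01,  6.51974604e-02,
        3.99497431e-02, -2.18366999e-06]), 'ee_pos': array([277.46304632, 642.28855564, 213.38672751]), 'eef_rot': array([-1.79944479e+02, -1.27908803e-03,  1.56637009e+02]), 'contact_force': array([-0.17132554,  0.00497316, -0.11802866]), 'torque': array([-0.02841918,  0.02594721, -0.01216624]), 'grip_force': 0.0, 'gripper_width': 91.364750876332}
```

View pics/top0.png

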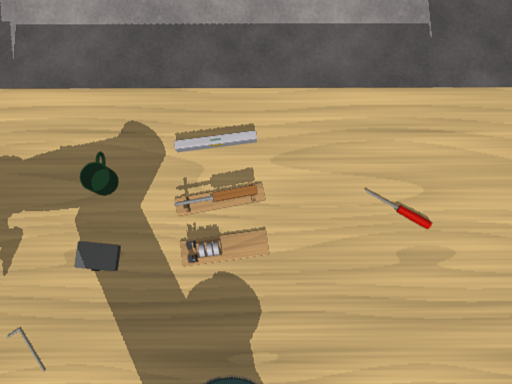

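View pics/scene0.png

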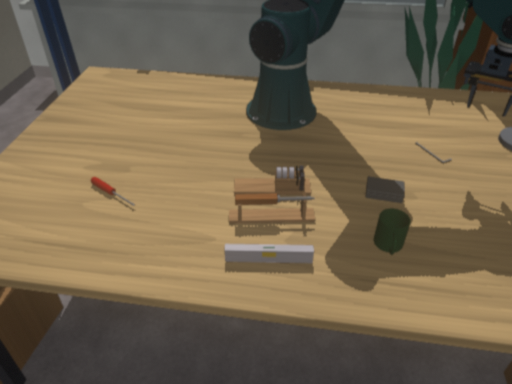

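The top view shows the rack board at about (225,247) with the rings at (208,249) and its stop at (192,252). The pin lies in its cradle with the handle at (235,194) and the rod tip at (178,204), so both +x axes run left in the image (world +y). The scene view agrees. Next I get a coarse fix and the wrist camera geometry.

```bash
cat > h.py <<'E'
import numpy as np
def ray(c,uv,z):
    K,R,t=c["camera_matrix"],c["R"],c["t"]
    d=R.T@np.linalg.inv(K)@np.array([uv[0],uv[1],1.]);o=-R.T@t
    return o+d*(z-o[2])/d[2]
def proj(c,X):
    p=c["camera_matrix"]@(c["R"]@np.asarray(X,float)+c["t"]);return p[:2]/p[2]
E
python3 - <<'E'
from h import *
from station import env
from scipy.spatial.transform import Rotation as Ro
c=np.load("top0.npz")
for n,uv,z in[("handle rear",(257,190),70),("handle front",(212,197),70),("tip",(178,204),70),("rack L",(181,251),12),("rack R",(268,244),12),("mug",(99,180),90)]:
    print(n,ray(c,uv,z).round(0))
w=env.capture("wrist");o=env.get_obs()
Rt=Ro.from_euler("xyz",o["eef_rot"],degrees=True).as_matrix()
print("cam in tool",Rt.T@(-w["R"].T@w["t"]-o["ee_pos"]),"\n",(w["R"]@Rt).round(3),w["camera_matrix"][0])
E
```

```text
handle rear [633. -73.  70.]
handle front [615.  47.  70.]
tip [596. 138.  70.]
rack L [473. 137.  12.]
rack R [ 491. -103.   12.]
mug [659. 346.  90.]
cam in tool [ 7.55699523e+01  4.69737247e-02 -1.69982699e+02] 
 [[ 0.     1.    -0.001]
 [-0.963 -0.    -0.27 ]
 [-0.27   0.001  0.963]] [288.39466045   0.         256.38694424]
```

step_arm(
  series=[
    [[0,0,-0.006],[0,0,0.027]],
    [[0,0,-0.006],[0,0,0.027]],
    [[0,0,-0.006],[0,0,0.027]],
    [[0,0,-0.006],[0,0,0.027]],
    [[0,0,-0.006],[0,0,0.027]],
    [[0,0,-0.006],[0,0,0.027]],
  ],
  gripper=0.7,
)

```text
clock: 0.9
ee_pos: [277.5, 642.4, 249.8]
eef_rot: [-180.0, 0.0, 98.0]
contact_force: [-0.1, -0.3, 0.2]
gripper_width: 63.7
grip_force: 0.0
```

step_arm(
  series=[
    [[-0.05,0.013,0],[0,0,0]],
    [[-0.05,0.013,0],[0,0,0]],
    [[-0.05,0.013,0],[0,0,0]],
    [[-0.05,0.013,0],[0,0,0]],
    [[-0.05,0.013,0],[0,0,0]],
    [[-0.05,0.013,0],[0,0,0]],
    [[-0.05,0.013,0],[0,0,0]],
  ],
)

```text
clock: 1.78
ee_pos: [418.6, 307.9, 249.9]
eef_rot: [180.0, 0.0, 98.3]
contact_force: [1.1, 0.3, 0.5]
gripper_width: 64.0
grip_force: 0.0
```

step_arm(
  series=[
    [[-0.05,0.013,0],[0,0,0]],
    [[-0.05,0.013,0],[0,0,0]],
    [[-0.05,0.013,0],[0,0,0]],
    [[-0.05,0.013,0],[0,0,0]],
    [[-0.05,0.013,0],[0,0,0]],
    [[-0.05,0.013,0],[0,0,0]],
    [[-0.05,0.013,0],[0,0,0]],
    [[0,0,0],[0,0,0]],
    [[0,0,0],[0,0,0]],
  ],
)

```text
clock: 2.9
ee_pos: [558.5, -23.6, 249.6]
eef_rot: [-180.0, -0.0, 98.3]
contact_force: [-0.4, 0.7, -0.5]
gripper_width: 63.8
grip_force: 0.0
```

```bash
python3 - <<'E'
from station import env
import cv2,numpy as np
c=env.capture("wrist");cv2.imwrite("pics/w1.png",c["pixels"][:,:,::-1]);np.savez("w1.npz",**c)
o=env.get_obs();print(o["ee_pos"],o["eef_rot"],o["contact_force"])
E
```

```text
[558.4708508  -23.1078374  249.69603364] [-1.79968538e+02 -1.25868475e-02  9.83340991e+01] [0.6158359  0.18667531 1.44997956]
```

View pics/w1.png

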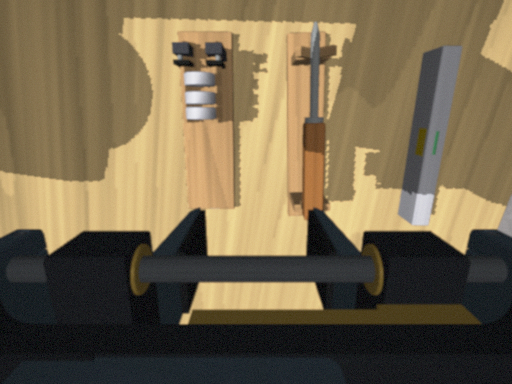

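The wrist view shows the rings at about (200,75), (200,97) and (200,114) with the stop uprights at (182,53) and (215,53). The rod tip is at (315,28) and the handle runs from (314,122) to (314,215). Next I measure with the depth cloud.

```bash
cat >> h.py <<'E'
def cloud(c):
    z=c["range_z"];v,u=np.mgrid[:z.shape[0],:z.shape[1]]
    K=c["camera_matrix"];P=np.stack([(u-K[0,2])/K[0,0]*z,(v-K[1,2])/K[1,1]*z,z],-1)
    return (P-c["t"])@c["R"]      # world
def line(P):
    m=P.mean(0);d=np.linalg.svd(P-m,full_matrices=False)[2][0];d=d*np.sign(d[1]);return m,d
E
python3 - <<'E'
from h import *
import cv2
c=np.load("w1.npz");W=cloud(c);px=c["pixels"];hsv=cv2.cvtColor(px,cv2.COLOR_RGB2HSV)
v,u=np.mgrid[:384,:512]
def rep(n,m):
    P=W[m];print(n,len(P),"med",np.median(P,0).round(1),"lo",np.percentile(P,2,0).round(1),"hi",np.percentile(P,98,0).round(1));return P
roi=(v<205)&(c["range_z"]>0)
h=rep("handle top",roi&(u>295)&(u<335)&(v>125)&(W[...,2]>74)&(W[...,2]<92))
m,d=line(h);print("handle axis",m.round(1),np.degrees(np.arctan2(d[1],d[0])).round(2))
r=rep("rod",roi&(u>300)&(u<325)&(v<115)&(v>20)&(W[...,2]>62)&(W[...,2]<90))
m2,d=line(r);print("rod axis",m2.round(1),np.degrees(np.arctan2(d[1],d[0])).round(2)); d2=m2-m;print("joint",np.degrees(np.arctan2(d2[1],d2[0])).round(2))
g=rep("rings",roi&(u>180)&(u<222)&(v>68)&(v<122)&(W[...,2]>55)&(W[...,2]<90))
for n,a,b in(("rack",175,240),("cradle",283,330)):
    m=(roi&(u>a)&(u<b)&(abs(W[...,2]-12)<5)).astype(np.uint8)
    P=W[m>0][:,:2].astype(np.float32);rc=cv2.minAreaRect(P);print(n,rc,W[m>0][:,2].mean())
st=rep("stop",roi&(u>170)&(u<228)&(v>38)&(v<68)&(W[...,2]>55)&(W[...,2]<80))
# ring gaps along column
for vv in range(66,126,2): print(vv,px[vv,200].tolist(),W[vv,200].round(0),end=" | ")
E
```

```text
handle top 1624 med [6.25e+02 2.00e-01 8.11e+01] lo [609.  -47.4  76.9] hi [641.8  42.6  82.6]
handle axis [625.   -0.8  80.9] 100.5
rod 967 med [605.7 113.2  73.2] lo [588.7  58.6  67.6] hi [617.2 147.   76.8]
rod axis [605.1 106.3  72.8] 101.31
joint 100.56
rings 1177 med [482.4  57.   73.6] lo [462.8  32.5  60.5] hi [498.3  83.   76.9]
rack ((484.4549255371094, 23.220596313476562), (70.1103286743164, 233.17030334472656), 7.870543003082275) 11.169313589429573
cradle ((618.0402221679688, 42.35719299316406), (50.36980056762695, 231.51820373535156), 10.125940322875977) 11.265085609274749
stop 754 med [465.5 104.4  66.9] lo [446.5  88.9  56.2] hi [500.9 116.2  68.8]
66 [111, 89, 59] [472.  93.  35.] | 68 [140, 111, 77] [472.  91.  34.] | 70 [149, 122, 94] [472.  89.  35.] | 72 [192, 189, 191] [480.  83.  75.] | 74 [205, 205, 212] [480.  81.  75.] | 76 [199, 199, 207] [481.  79.  75.] | 78 [200, 201, 206] [481.  77.  76.] | 80 [193, 192, 200] [481.  74.  76.] | 82 [189, 190, 198] [481.  72.  76.] | 84 [132, 134, 139] [481.  70.  74.] | 86 [92, 85, 82] [477.  69.  49.] | 88 [129, 101, 71] [474.  68.  35.] | 90 [151, 130, 110] [474.  65.  36.] | 92 [197, 195, 201] [482.  62.  75.] | 94 [210, 211, 219] [482.  60.  75.] | 96 [205, 206, 214] [483.  57.  76.] | 98 [204, 203, 210] [483.  55.  76.] | 100 [197, 197, 205] [483.  53.  75.] | 102 [181, 183, 190] [483.  51.  75.] | 104 [117, 107, 100] [478.  49.  48.] | 106 [135, 121, 110] [476.  46.  35.] | 108 [201, 205, 213] [484.  44.  76.] | 110 [215, 215, 220] [484.  42.  76.] | 112 [212, 211, 218] [484.  40.  75.] | 114 [211, 212, 218] [485.  38.  76.] | 116 [204, 204, 211] [485.  36.  76.] | 118 [179, 179, 184] [485.  33.  77.] | 120 [137, 113, 91] [478.  29.  36.] | 122 [198, 157, 108] [473.  24.   9.] | 124 [211, 165, 115] [474.  22.  10.] |
```

step_arm(
  series=[
    [[0,0,0],[0,0,-0.0055]],
    [[-0.001,0.035,0.02],[0,0,0]],
    [[-0.001,0.034,0.04],[0,0,0]],
    [[0,0,0.04],[0,0,0]],
    [[0,0,0.04],[0,0,0]],
    [[0,0,0.03],[0,0,0]],
    [[0,0,0.019],[0,0,0]],
    [[0,0,0.01],[0,0,0]],
    [[0,0,0],[0,0,0]],
  ],
)

```text
clock: 4.08
ee_pos: [627.3, -13.2, 51.0]
eef_rot: [-180.0, -0.0, 100.3]
contact_force: [-0.5, 0.2, 0.1]
gripper_width: 63.8
grip_force: 0.0
```

step_arm(
  series=[
    [[0,0,0],[0,0,0]],
    [[0,0,0],[0,0,0]],
    [[0,0,0],[0,0,0]],
    [[0,0,0],[0,0,0]],
    [[0,0,0],[0,0,0]],
    [[0,0,0],[0,0,0]],
  ],
  gripper=0,
)

```text
clock: 4.82
ee_pos: [627.3, -13.4, 51.1]
eef_rot: [180.0, 0.0, 100.3]
contact_force: [-0.7, -0.9, 4.1]
gripper_width: 24.1
grip_force: 30.0
```

```bash
python3 - <<'E'
from station import env
import cv2,numpy as np
c=env.capture("wrist");cv2.imwrite("pics/w2.png",c["pixels"][:,:,::-1]);np.savez("w2.npz",**c)
o=env.get_obs();print(o["ee_pos"],o["eef_rot"],o["contact_force"],o["gripper_width"],o["grip_force"])
E
```

```text
[627.25139299 -13.35851975  51.08919546] [1.79995538e+02 1.53622032e-03 1.00291974e+02] [-0.82715121 -0.97163226  4.35445069] 23.743145757521724 30.000754594802856
```

View pics/w2.png

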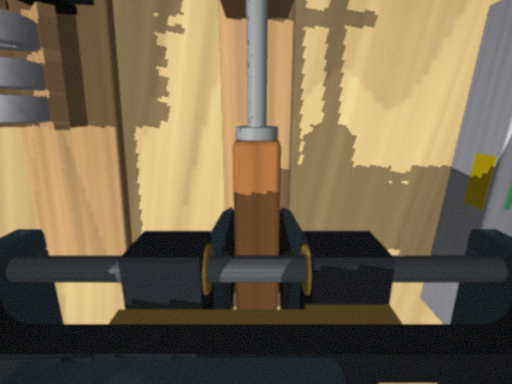

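The pin is gripped square: handle at column 257, collar at rows 126-140, rod at column 257. Next I work out the ring row relative to the held pin from the two wrist views, using the same silhouette method for both.

```bash
python3 - <<'E'
from h import *
import cv2
def mids(c,rows,u0,u1,z,wmin,zlo,zhi):
    W=cloud(c);out=[]
    for v in rows:
        g=cv2.cvtColor(c["pixels"],cv2.COLOR_RGB2HSV)[v,u0:u1,1].astype(int)
        ok=np.where((g<60)&(W[v,u0:u1,2]>zlo)&(W[v,u0:u1,2]<zhi))[0]
        if len(ok)>=wmin: out.append(ray(c,((ok.min()+ok.max())/2+u0,v),z))
    P=np.array(out);return P
def fit(P):
    k=np.polyfit(P[:,1],P[:,0],1);r=P[:,0]-np.polyval(k,P[:,1]);ok=abs(r)<1.5
    k=np.polyfit(P[ok,1],P[ok,0],1);return k,np.degrees(np.arctan2(1,k[0])),ok.sum(),r.std()
w1=np.load("w1.npz");w2=np.load("w2.npz")
R1=mids(w1,range(38,114),295,335,70,3,55,90);k,a,n,s=fit(R1);print("rod w1 yaw",a,n,s,"x at y=-13,70,100",np.polyval(k,[-13,70,100]))
R2=mids(w2,range(5,120),235,280,70,6,50,90);k,a,n,s=fit(R2);print("rod w2 yaw",a,n,s,"x at",np.polyval(k,[-13,70,100]))
q=np.radians(100.29);f=lambda y:627.25+(y+13.36)*np.cos(q)/np.sin(q);print("tool line x",f(-13),f(70),f(100))
G=mids(w1,range(70,121),175,228,60,24,45,90);k,a,n,s=fit(G);print("rings yaw",a,n,s,"x at 35,57,83",np.polyval(k,[35,57,83]),"\nrack line from rect: x at 57", 484.45+(57-23.2)*np.tan(np.radians(-7.87)))
# collar/handle front edge along tool in w2
for v in range(118,150,2): print(v,w2["pixels"][v,257].tolist(),ray(w2,(257,v),82)[:2].round(1))
# ring front/back row edges at top z=78
for v in (71,85,91,104,107,119):print(v,ray(w1,(200,v),78).round(1))
W=cloud(w1);print("stop x,y,z ring-side px", [W[v,215].round(0).tolist() for v in range(40,72,3)])
E
```

```text
rod w1 yaw 100.69019121842572 76 0.22861834023186467 x at y=-13,70,100 [628.73774198 613.06944523 607.40620545]
rod w2 yaw 99.90105823785687 115 0.07282748898879243 x at [627.09293778 612.60553916 607.36913002]
tool line x 627.1846418168615 612.115949593253 606.6694343317079
rings yaw 97.91806631062576 36 0.7574408648311881 x at 35,57,83 [482.48634318 479.42652007 475.81036548] 
rack line from rect: x at 57 479.7778995141174
118 [152, 156, 153] [615.3  57.9]
120 [151, 153, 155] [615.4  57. ]
122 [155, 157, 157] [615.6  56.1]
124 [156, 157, 156] [615.8  55.2]
126 [139, 142, 140] [615.9  54.3]
128 [138, 145, 142] [616.1  53.4]
130 [156, 161, 159] [616.3  52.5]
132 [152, 156, 156] [616.4  51.5]
134 [155, 159, 158] [616.6  50.6]
136 [152, 157, 155] [616.8  49.7]
138 [153, 154, 154] [616.9  48.8]
140 [135, 121, 112] [617.1  47.8]
142 [138, 91, 52] [617.3  46.9]
144 [153, 101, 56] [617.4  46. ]
146 [160, 109, 64] [617.6  45. ]
148 [164, 111, 63] [617.8  44.1]
71 [480.8  83.6  78. ]
85 [482.1  69.1  78. ]
91 [482.7  62.8  78. ]
104 [484.   48.8  78. ]
107 [484.3  45.6  78. ]
119 [485.5  32.3  78. ]
stop x,y,z ring-side px [[483.0, 129.0, 12.0], [492.0, 116.0, 66.0], [493.0, 113.0, 68.0], [493.0, 110.0, 68.0], [493.0, 107.0, 66.0], [492.0, 105.0, 56.0], [492.0, 103.0, 52.0], [494.0, 98.0, 67.0], [495.0, 94.0, 68.0], [493.0, 93.0, 52.0], [493.0, 90.0, 51.0]]
```

step_arm(
  series=[
    [[0,0,-0.01],[0,0,0]],
    [[0,0,-0.03],[0,0,0]],
    [[0,0,-0.03],[0,0,0]],
    [[0,0,-0.03],[0,0,0.0067]],
    [[-0.025,-0.027,0],[0,0,0]],
    [[-0.025,-0.027,0],[0,0,0]],
    [[-0.025,-0.028,0],[0,0,0]],
    [[-0.026,-0.028,0],[0,0,0]],
    [[-0.026,-0.027,0],[0,0,0]],
    [[0,0,0],[0,0,0]],
  ],
)

```text
clock: 6.12
ee_pos: [507.6, -159.2, 151.3]
eef_rot: [-180.0, 0.0, 97.8]
contact_force: [0.4, 0.7, -0.1]
gripper_width: 23.9
grip_force: 30.0
```

step_arm(
  series=[
    [[0,0,0.04],[0,0,0]],
    [[0,0,0.04],[0,0,0]],
    [[0,0,0.02],[0,0,0]],
    [[0,0,0.01],[0,0,0]],
    [[0,0,0],[0,0,0]],
    [[0,0,0],[0,0,0]],
  ],
)

```text
clock: 6.88
ee_pos: [509.6, -158.0, 41.9]
eef_rot: [179.9, 0.0, 97.9]
contact_force: [-0.3, -0.1, -1.5]
gripper_width: 23.9
grip_force: 30.0
```

```bash
python3 - <<'E'
from station import env
from h import *
import cv2
ims=[]
for n in("top","scene"):
    c=env.capture(n);np.savez(n+"3.npz",**c);u,v=proj(c,(482,30,65)).astype(int);ims.append(cv2.resize(c["pixels"][v-25:v+25,u-33:u+33,::-1],(792,600) if 0 else (396,300),interpolation=cv2.INTER_CUBIC));print(n,u,v)
cv2.imwrite("pics/i3.png",np.hstack(ims))
o=env.get_obs();print(o["ee_pos"],o["eef_rot"],o["contact_force"],o["torque"],o["gripper_width"])
e=o["ee_pos"];q=np.radians(o["eef_rot"][2]);t=e+167.5*np.array([np.cos(q),np.sin(q),0]);print("tip",t,"bore x there",479-.1387*(t[1]-57))
E
```

```text
top 218 246
scene 275 171
[ 509.51546457 -158.09223242   41.84997126] [1.79926388e+02 3.87278319e-02 9.78851694e+01] [ 0.46227341  0.15392386 -2.10174052] [-0.14811673  0.01918805 -0.00465667] 23.763682828137846
tip [486.53644855   7.82405618  41.84997126] bore x there 485.8207034082526
```

View pics/i3.png

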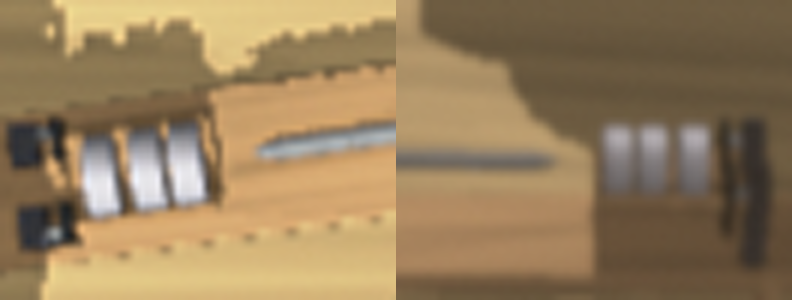

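Left half (top view): the rod tip at (262,150) points at the ring row, with ring1 centred near (188,163), about 1 mm to +x of it. Right half (scene view): rod at row 160, ring mid-height at row 160. Next I put numbers on this.

```bash
cat > chk.py <<'E'
from h import *
import cv2,sys
def edge_mid(c,col,v0,v1,grad=True):
    g=cv2.cvtColor(c["pixels"],cv2.COLOR_RGB2HSV)[v0:v1,col,1].astype(float)
    w=np.clip(np.median(np.r_[g[:3],g[-3:]])-g,0,None);w[w<.3*w.max()]=0
    return v0+(w*np.arange(len(w))).sum()/w.sum()
c=np.load("top3.npz")
for col in (232,236,240,244,248): print("rod",[ray(c,(col,edge_mid(c,col,int(proj(c,(487,8,60))[1])-8,int(proj(c,(487,8,60))[1])+5)),60).round(1)])
E
python3 - <<'E'
from h import *
import cv2
for n in("top","scene"):
    c=np.load(n+"3.npz");hsv=cv2.cvtColor(c["pixels"],cv2.COLOR_RGB2HSV)
    W=cloud(c)
    S=hsv[...,1].astype(int)
    for name,ys in(("rod",range(-20,2,3)),("ring",(37,40,56,76,79))):
        r=[]
        for y in ys:
            x=479-.1387*(y-57);u,v=proj(c,(x,y,60));u=int(round(u))
            hw=4 if name=="rod" else 11
            vs=np.arange(int(v)-hw,int(v)+hw+2);p=S[vs,u].astype(float)
            bg=np.percentile(p,85);w=np.clip((bg-p)/(bg-p.min()),0,1);w[w<.35]=0
            vm=(w*vs).sum()/w.sum()
            if n=="top": X=ray(c,(u,vm),60);r.append(round(X[0]-(479-.1387*(X[1]-57)),1))
            else:
                K,R,t=c["camera_matrix"],c["R"],c["t"];d=R.T@np.linalg.inv(K)@np.array([u,vm,1]);o=-R.T@t
                # plane x+.1387y = const
                s=(479+.1387*57-o[0]-.1387*o[1])/(d[0]+.1387*d[1]);r.append(round((o+s*d)[2],1))
        print(n,name,r)
E
```

```text
top rod [np.float64(-1.4), np.float64(-1.1), np.float64(-1.1), np.float64(-2.1), np.float64(-1.6), np.float64(-1.6), np.float64(-1.4), np.float64(-1.7)]
top ring [np.float64(-1.8), np.float64(-2.1), np.float64(-1.7), np.float64(-2.1), np.float64(-1.3)]
scene rod [np.float64(64.0), np.float64(64.0), np.float64(64.0), np.float64(64.0), np.float64(64.1), np.float64(64.1), np.float64(64.1), np.float64(64.2)]
scene ring [np.float64(65.4), np.float64(65.4), np.float64(65.4), np.float64(65.2), np.float64(65.3)]
```

Aligned to under 0.5 mm and level, so I start the insertion.

step_arm(
  series=[
    [[0.005,-0.0005,0.0005],[0,0,0]],
    [[0.005,0,0],[0,0,0]],
    [[0.005,0,0],[0,0,0]],
    [[0.005,0,0],[0,0,0]],
    [[0.005,0,0],[0,0,0]],
    [[0.004,0,0],[0,0,0]],
    [[0.004,0,0],[0,0,0]],
    [[0.004,0,0],[0,0,0]],
  ],
)

```text
clock: 7.98
ee_pos: [503.3, -121.1, 40.4]
eef_rot: [180.0, 0.0, 97.9]
contact_force: [0.0, -0.2, -0.6]
gripper_width: 23.7
grip_force: 30.0
```

step_arm(
  series=[
    [[0.004,0,0],[0,0,0]],
    [[0.004,0,0],[0,0,0]],
    [[0.004,0,0],[0,0,0]],
    [[0.004,0,0],[0,0,0]],
    [[0,0,0],[0,0,0]],
  ],
)

```text
clock: 8.6
ee_pos: [501.1, -105.3, 40.4]
eef_rot: [-180.0, 0.0, 97.9]
contact_force: [0.2, -0.2, -1.2]
gripper_width: 24.1
grip_force: 30.0
```

step_arm(
  series=[
    [[0.004,0,-0.0005],[0,0,0]],
    [[0.004,0,0],[0,0,0]],
    [[0.004,0,0],[0,0,0]],
    [[0.004,0,0],[0,0,0]],
    [[0.004,0,0],[0,0,0]],
    [[0,0,0],[0,0,0]],
  ],
)

```text
clock: 9.35
ee_pos: [498.3, -85.4, 40.9]
eef_rot: [-180.0, -0.0, 97.9]
contact_force: [0.6, -0.3, -0.7]
gripper_width: 23.8
grip_force: 30.0
```

step_arm(
  series=[
    [[0.004,0,0],[0,0,0]],
    [[0.004,0,0],[0,0,0]],
    [[0.004,0,0],[0,0,0]],
    [[0.004,0,0],[0,0,0]],
    [[0.004,0,0],[0,0,0]],
    [[0,0,0],[0,0,0]],
  ],
)

```text
clock: 10.1
ee_pos: [495.6, -65.6, 40.9]
eef_rot: [-180.0, -0.0, 97.9]
contact_force: [-0.2, 0.5, -1.5]
gripper_width: 23.4
grip_force: 30.0
```

```bash
python3 - <<'E'
from station import env
import cv2,numpy as np
c=env.capture("wrist");cv2.imwrite("pics/w4.png",c["pixels"][:,:,::-1]);np.savez("w4.npz",**c)
o=env.get_obs();print(o["ee_pos"],o["eef_rot"],o["contact_force"],o["torque"])
E
```

```text
[495.64769403 -65.78717095  40.94894884] [-1.79999957e+02  1.38915480e-03  9.78993172e+01] [-0.00753162  0.57477774 -0.2345085 ] [-0.16063014  0.00563935  0.02901761]
```

View pics/w4.png

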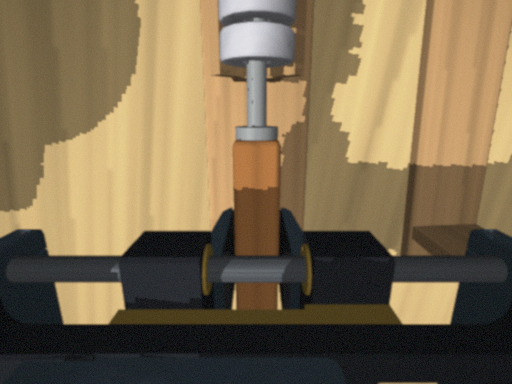

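The wrist view shows the rod inside the rings: ring1's near edge is at row 66, the collar at row 126, both centred on column 257. I close the gap and then feel slowly for the stop.

step_arm(
  series=[
    [[0.004,0,0],[0,0,0]],
    [[0.004,0,0],[0,0,0]],
    [[0.004,0,0],[0,0,0]],
    [[0.004,0,0],[0,0,0]],
    [[0.004,0,0],[0,0,0]],
    [[0.004,0,0],[0,0,0]],
    [[0.002,0,0],[0,0,0]],
    [[0.002,0,0],[0,0,0]],
    [[0.001,0,0],[0,0,0]],
    [[0.001,0,0],[0,0,0]],
  ],
)

```text
clock: 11.4
ee_pos: [491.5, -36.2, 40.9]
eef_rot: [-180.0, 0.0, 97.9]
contact_force: [0.2, 0.1, -1.1]
gripper_width: 23.9
grip_force: 30.0
```

step_arm(
  series=[
    [[0.001,0,0],[0,0,0]],
    [[0.001,0,0],[0,0,0]],
    [[0.001,0,0],[0,0,0]],
    [[0.001,0,0],[0,0,0]],
  ],
)

```text
clock: 11.9
ee_pos: [491.0, -32.2, 40.9]
eef_rot: [-180.0, 0.0, 97.9]
contact_force: [-0.3, -0.4, -2.1]
gripper_width: 24.0
grip_force: 30.0
```

step_arm(
  series=[
    [[0.001,0,0],[0,0,0]],
    [[0.001,0,0],[0,0,0]],
    [[0.001,0,0],[0,0,0]],
    [[0,0,0],[0,0,0]],
  ],
)

```text
clock: 12.4
ee_pos: [490.5, -29.2, 40.9]
eef_rot: [-180.0, -0.0, 97.9]
contact_force: [-0.1, 0.8, -2.3]
gripper_width: 23.5
grip_force: 30.0
```

```bash
python3 - <<'E'
from station import env
from h import *
c=env.capture("top");np.savez("top5.npz",**c);c=env.capture("wrist");np.savez("w5.npz",**c)
import cv2;cv2.imwrite("pics/w5.png",c["pixels"][:160,:,::-1])
o=env.get_obs();print(o["ee_pos"],o["contact_force"])
E
```

```text
[490.55471295 -29.20856914  40.93597116] [-0.7738208   0.56287339 -1.63706166]
```

View pics/w5.png

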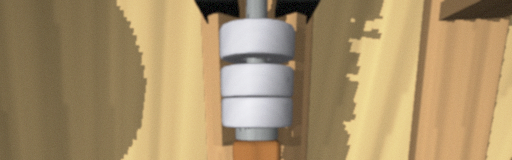

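Wrist view: ring1 and ring2 are closed up on the collar. Ring3 is still about 4 mm on (rows 55-64), and the stop's edge is at row 18.

step_arm(
  series=[
    [[0.001,0,0],[0,0,0]],
    [[0.001,0,0],[0,0,0]],
    [[0.001,0,0],[0,0,0]],
    [[0.001,0,0],[0,0,0]],
    [[0,0,0],[0,0,0]],
  ],
)

```text
clock: 13.12
ee_pos: [490.0, -25.2, 40.9]
eef_rot: [-180.0, -0.0, 97.9]
contact_force: [0.2, 0.5, -2.1]
gripper_width: 23.7
grip_force: 30.0
```

step_arm(
  series=[
    [[0.001,0,0],[0,0,0]],
    [[0,0,0],[0,0,0]],
  ],
)

```text
clock: 13.38
ee_pos: [489.9, -24.2, 40.9]
eef_rot: [180.0, -0.0, 97.9]
contact_force: [0.7, 0.3, -1.0]
gripper_width: 24.1
grip_force: 30.0
```

step_arm(
  series=[
    [[0.001,0,0],[0,0,0]],
    [[0,0,0],[0,0,0]],
  ],
)

```text
clock: 13.62
ee_pos: [489.7, -23.2, 40.9]
eef_rot: [180.0, -0.0, 97.9]
contact_force: [-0.3, 0.4, -0.9]
gripper_width: 23.7
grip_force: 30.0
```

```bash
python3 - <<'E'
from station import env
from h import *
c=env.capture("wrist");np.savez("w6.npz",**c)
import cv2;W=cloud(c)
for v in range(0,135,3): print(v,c["pixels"][v,235].tolist(),W[v,235].round(1),c["pixels"][v,212].tolist(),W[v,212].round(0))
for i in range(6): c=env.capture("top");print(env.get_obs()["contact_force"].round(1))
E
```

```text
0 [19, 21, 27] [462.8 101.2  52.5] [120, 123, 124] [453.  98.  59.]
3 [10, 19, 22] [462.6 100.8  49.5] [123, 124, 126] [453.  96.  59.]
6 [29, 29, 28] [464.7  94.2  67.6] [37, 38, 36] [455.  93.  67.]
9 [38, 39, 31] [464.7  93.3  66.8] [34, 36, 33] [455.  92.  67.]
12 [31, 34, 27] [465.   91.9  67.6] [32, 31, 37] [455.  91.  66.]
15 [17, 19, 24] [465.   91.   66.5] [35, 39, 35] [455.  89.  68.]
18 [5, 3, 2] [465.1  90.   65.8] [18, 20, 21] [455.  89.  65.]
21 [19, 20, 23] [464.6  90.2  60.2] [13, 7, 8] [454.  88.  62.]
24 [0, 0, 3] [464.3  90.2  55.1] [14, 15, 16] [453.  88.  56.]
27 [22, 26, 25] [463.8  90.3  49.3] [116, 92, 65] [453.  88.  51.]
30 [197, 199, 205] [466.1  84.   71. ] [209, 165, 114] [453.  87.  49.]
33 [217, 218, 224] [466.5  82.2  73.8] [211, 167, 116] [453.  86.  50.]
36 [220, 220, 225] [466.6  81.3  72.9] [210, 166, 116] [453.  85.  50.]
39 [223, 223, 229] [466.9  79.8  74.6] [210, 166, 115] [453.  83.  50.]
42 [226, 227, 231] [466.8  79.1  72. ] [211, 168, 114] [453.  82.  49.]
45 [226, 226, 230] [467.1  77.6  73.6] [207, 165, 112] [453.  80.  50.]
48 [226, 226,
[... 1487 characters left out ...]
56.  50.  46.]
111 [229, 228, 232] [470.3  50.2  74.1] [214, 169, 117] [456.  48.  49.]
114 [227, 228, 232] [470.4  48.9  72.9] [213, 168, 117] [456.  47.  47.]
117 [228, 228, 232] [470.6  47.6  73. ] [214, 171, 119] [456.  45.  47.]
120 [227, 228, 233] [470.7  46.2  73. ] [217, 172, 121] [456.  43.  47.]
123 [227, 228, 231] [470.9  44.8  72.8] [216, 172, 121] [457.  42.  48.]
126 [202, 203, 210] [471.1  43.5  73.5] [217, 171, 122] [452.  37.  10.]
129 [120, 110, 104] [469.5  40.2  46.2] [215, 169, 117] [452.  35.  10.]
132 [125, 113, 103] [469.7  38.5  45.7] [218, 173, 120] [452.  33.  11.]
[-0.6 -1.2 -1.7]
[ 0.2  0.9 -1.3]
[-0.4 -0.  -1.1]
[-0.4  0.5 -1.4]
[ 0.5 -0.  -2.2]
[ 1.   0.5 -0.5]
```

The row is closed up, with about 5 mm left to the buffer.

step_arm(
  series=[
    [[0.001,0,0],[0,0,0]],
    [[0.001,0,0],[0,0,0]],
    [[0.001,0,0],[0,0,0]],
    [[0,0,0],[0,0,0]],
  ],
)

```text
clock: 14.48
ee_pos: [489.3, -20.2, 40.9]
eef_rot: [-180.0, -0.0, 97.9]
contact_force: [-0.4, -0.0, -1.5]
gripper_width: 23.9
grip_force: 30.0
```

step_arm(
  series=[
    [[0.0008,0,0],[0,0,0]],
    [[0,0,0],[0,0,0]],
  ],
)

```text
clock: 14.72
ee_pos: [489.2, -19.5, 40.9]
eef_rot: [180.0, -0.0, 97.9]
contact_force: [-0.4, 0.3, -2.2]
gripper_width: 23.9
grip_force: 30.0
```

step_arm(
  series=[
    [[0.0008,0,0],[0,0,0]],
    [[0,0,0],[0,0,0]],
  ],
)

```text
clock: 14.98
ee_pos: [489.1, -18.7, 40.9]
eef_rot: [-180.0, -0.0, 97.9]
contact_force: [0.7, 0.0, -0.9]
gripper_width: 23.8
grip_force: 30.0
```

step_arm(
  series=[
    [[0.0008,0,0],[0,0,0]],
    [[0,0,0],[0,0,0]],
  ],
)

```text
clock: 15.22
ee_pos: [489.0, -17.9, 40.9]
eef_rot: [-180.0, -0.0, 97.9]
contact_force: [0.4, -0.4, -0.9]
gripper_width: 23.3
grip_force: 30.0
```

step_arm(
  series=[
    [[0.0005,0,0],[0,0,0]],
    [[0,0,0],[0,0,0]],
  ],
)

```text
clock: 15.48
ee_pos: [488.9, -17.4, 40.9]
eef_rot: [-180.0, -0.0, 97.9]
contact_force: [0.0, -0.5, -1.4]
gripper_width: 24.0
grip_force: 30.0
```

step_arm(
  series=[
    [[0.0005,0,0],[0,0,0]],
    [[0,0,0],[0,0,0]],
  ],
)

```text
clock: 15.72
ee_pos: [488.9, -17.0, 40.9]
eef_rot: [-180.0, 0.0, 97.9]
contact_force: [-0.5, -3.1, -1.0]
gripper_width: 23.9
grip_force: 30.0
```

step_arm(
  series=[
    [[0.0005,0,0],[0,0,0]],
    [[0,0,0],[0,0,0]],
  ],
)

```text
clock: 15.98
ee_pos: [488.8, -16.6, 40.9]
eef_rot: [180.0, 0.0, 97.9]
contact_force: [0.2, -4.8, -0.8]
gripper_width: 23.8
grip_force: 30.0
```

step_arm(
  series=[
    [[0.0005,0,0],[0,0,0]],
    [[0,0,0],[0,0,0]],
    [[0,0,0],[0,0,0]],
  ],
)

```text
clock: 16.35
ee_pos: [488.8, -16.2, 41.0]
eef_rot: [180.0, 0.0, 97.9]
contact_force: [-0.4, -7.4, -0.6]
gripper_width: 23.7
grip_force: 30.0
```

step_arm(
  series=[
    [[0.0003,0,0],[0,0,0]],
    [[0,0,0],[0,0,0]],
    [[0,0,0],[0,0,0]],
    [[0,0,0],[0,0,0]],
    [[0,0,0],[0,0,0]],
  ],
)

```text
clock: 16.98
ee_pos: [488.8, -15.9, 41.0]
eef_rot: [180.0, 0.0, 97.9]
contact_force: [0.2, -8.4, -1.1]
gripper_width: 24.2
grip_force: 30.0
```

step_arm(
  series=[
    [[-0.001,0,0],[0,0,0]],
    [[-0.001,0,0],[0,0,0]],
    [[-0.001,0,0],[0,0,0]],
    [[0,0,-0.003],[0,0,0]],
    [[0,0,-0.005],[0,0,0]],
    [[0,0,-0.008],[0,0,0]],
    [[0,0,-0.01],[0,0,0]],
    [[0,0,-0.01],[0,0,0]],
    [[0,0,-0.01],[0,0,0]],
    [[0,0,0],[0,0,0]],
  ],
)

```text
clock: 18.23
ee_pos: [489.7, -18.7, 87.9]
eef_rot: [179.9, 0.0, 97.9]
contact_force: [-1.2, -0.4, -2.4]
gripper_width: 23.7
grip_force: 30.0
```

step_arm(
  series=[
    [[0,0,-0.015],[0,0,0]],
    [[0,0,-0.015],[0,0,0]],
    [[0,0,-0.015],[0,0,0]],
    [[0,0,-0.009],[0,0,0]],
    [[0,0,0],[0,0,0]],
    [[0,0,0],[0,0,0]],
  ],
)

```text
clock: 18.98
ee_pos: [488.8, -18.6, 140.6]
eef_rot: [-180.0, -0.0, 97.9]
contact_force: [-0.4, -0.7, -3.0]
gripper_width: 23.7
grip_force: 30.0
```

```bash
python3 - <<'E'
from station import env
from h import *
import cv2
c=env.capture("wrist");s=env.capture("scene");np.savez("w7.npz",**c)
u,v=proj(s,(475,70,160)).astype(int);a=cv2.resize(s["pixels"][v-30:v+50,u-60:u+40],(400,320),interpolation=cv2.INTER_CUBIC)
cv2.imwrite("pics/w7.png",np.hstack([a,c["pixels"][:320,120:420]])[:,:,::-1])
o=env.get_obs();print(o["ee_pos"],o["eef_rot"],o["contact_force"],o["torque"])
E
```

```text
[488.74524481 -18.61385298 140.43090612] [-1.79946130e+02 -1.08874074e-02  9.78850563e+01] [-0.38300827 -0.34459458 -2.90782827] [-0.26957559  0.01843954  0.0120087 ]
```

View pics/w7.png

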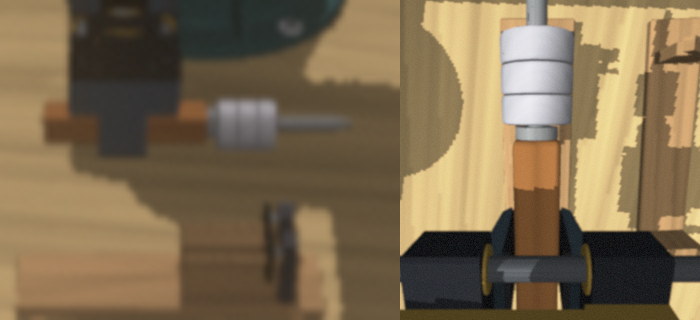

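Scene crop: the three rings sit against the collar on a level pin, clear of the rack. Wrist crop: rings at rows 27-125, handle edge at row 141 as before, so the pin has not slipped. I carry it back to the grasp pose.

step_arm(
  series=[
    [[0,0,0],[0,0,-0.0067]],
    [[-0.002,0.017,0],[0,0,0]],
    [[-0.004,0.025,0],[0,0,0]],
    [[-0.004,0.025,0],[0,0,0]],
    [[-0.004,0.025,0],[0,0,0]],
    [[-0.004,0.025,0],[0,0,0]],
    [[-0.002,0.02,0],[0,0,0]],
    [[0,0,0],[0,0,0]],
    [[0,0,0],[0,0,0]],
  ],
)

```text
clock: 20.2
ee_pos: [627.0, -13.8, 140.4]
eef_rot: [-179.9, -0.0, 100.3]
contact_force: [-0.0, 0.1, -2.7]
gripper_width: 23.5
grip_force: 30.0
```

step_arm(
  series=[
    [[0,0,0.015],[0,0,0]],
    [[0,0,0.02],[0,0,0]],
    [[0,0,0.015],[0,0,0]],
    [[0,0,0.01],[0,0,0]],
    [[0,0,0],[0,0,0]],
    [[0,0,0],[0,0,0]],
  ],
)

```text
clock: 20.95
ee_pos: [627.8, -13.9, 81.3]
eef_rot: [180.0, 0.0, 100.3]
contact_force: [0.7, 0.1, -1.8]
gripper_width: 23.8
grip_force: 30.0
```

step_arm(
  series=[
    [[0.0005,-0.0003,0.008],[0,0,0]],
    [[0,0,0.008],[0,0,0]],
    [[0,0,0.005],[0,0,0]],
    [[0,0,0.004],[0,0,0]],
    [[0,0,0.002],[0,0,0]],
    [[0,0,0.001],[0,0,0]],
    [[0,0,0.001],[0,0,0]],
    [[0,0,0],[0,0,0]],
    [[0,0,0],[0,0,0]],
  ],
)

```text
clock: 22.08
ee_pos: [627.1, -13.4, 52.0]
eef_rot: [180.0, 0.0, 100.3]
contact_force: [-0.8, 0.8, -2.5]
gripper_width: 23.9
grip_force: 30.0
```

step_arm(
  series=[
    [[0,0,0.0005],[0,0,0]],
    [[0,0,0.0005],[0,0,0]],
    [[0,0,0],[0,0,0]],
    [[0,0,0],[0,0,0]],
  ],
)

```text
clock: 22.58
ee_pos: [627.3, -13.4, 51.1]
eef_rot: [180.0, 0.0, 100.3]
contact_force: [-0.2, 0.2, 0.9]
gripper_width: 23.8
grip_force: 30.0
```

Seated: the weight has gone onto the rests. I release gently, partly open, and rise.

step_arm(
  series=[
    [[0,0,0],[0,0,0]],
    [[0,0,0],[0,0,0]],
    [[0,0,0],[0,0,0]],
    [[0,0,0],[0,0,0]],
  ],
  gripper=0.7,
)

```text
clock: 23.08
ee_pos: [627.1, -13.4, 50.9]
eef_rot: [180.0, 0.0, 100.3]
contact_force: [-0.1, 0.1, 0.4]
gripper_width: 61.2
grip_force: 0.0
```

step_arm(
  series=[
    [[0,0,-0.01],[0,0,0]],
    [[0,0,-0.03],[0,0,0]],
    [[0,0,-0.04],[0,0,0]],
    [[0,0,-0.04],[0,0,0]],
    [[0,0,-0.04],[0,0,0]],
    [[0,0,-0.04],[0,0,0]],
    [[0,0,0],[0,0,0]],
    [[0,0,0],[0,0,0]],
  ],
)

```text
clock: 24.08
ee_pos: [626.8, -13.4, 250.8]
eef_rot: [-180.0, 0.0, 100.3]
contact_force: [0.4, -1.0, -0.7]
gripper_width: 63.8
grip_force: 0.0
```

```bash
python3 - <<'E'
from station import env
from h import *
import cv2
c=env.capture("wrist");cv2.imwrite("pics/w8.png",c["pixels"][:,:,::-1]);W=cloud(c);print(env.get_obs()["ee_pos"],env.get_obs()["gripper_width"])
for n,X in(("pin0",(627.2,-11.7,82)),("collar",(615.3,53.3,78)),("front rest",(602.6,122,80)),("tip",(597,152,70))):print(n,proj(c,X).round(0))
E
```

```text
[626.4956741  -13.361765   250.18629631] 64.1802414862691
pin0 [256. 174.]
collar [256. 117.]
front rest [256.  51.]
tip [256.  22.]
```

View pics/w8.png

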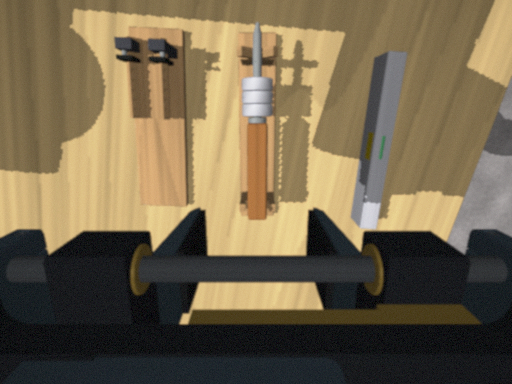

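The pin lies in both rests. The tip is at (256,23), the handle runs from row 122 to 218, and the three rings hang at rows 77-115 between the collar and the front rest (row ~55), so I hand in.

```bash
python3 -c "
from station import env
print(env.finish_job())"
```

```text
the job is handed in; nothing more can be done
None
```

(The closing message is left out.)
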